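# Select the triangle gear at the gearbox gate

### The arm

A 7-joint arm with a two-finger parallel gripper is mounted at the origin on a cart in front of the work surface, level with it; the furniture and walls round the work are solid. World frame = base frame: x ahead of the robot, y to its left, z up, the work surface at z = 0. Lengths are in m, angles in rad, forces in N, time in s.
With the tool pointing down it reaches from about 0.4 to 0.9 m from the base axis. Payload 5.6 kg.
Tool frame: the origin (TCP) lies midway between the tips of the shut fingers; the grasp point (between the pads) lies 19 mm behind it; z points along the fingers, y is the line along which they close (so a half turn about z gives the same grasp; the last joint's range is limited). The gripper opens to 92 mm and grips with 3 to 60 N. Pads are 20 mm wide; open, the fingers measure 128 mm over their backs; the gripper's body (75 mm by 189 mm) begins 69 mm behind the grasp point.
Start: joints at [1.21, 0.468, -0.012, 1.603, 0.006, 1.071, -0.056], TCP at [0.203, -0.617, 0.19] pointing down, gripper open.
Joint ranges: [-2.53, 2.53], [-0.31, 2.02], [-1.57, 1.55], [0.28, 2.44], [-1.29, 4.43], [0.15, 1.84], [-2.92, 2.92]. Speed limits (rad/s): [2.57, 2.57, 3.14, 3.14, 3.14, 3.14, 3.14].

### API

Orientations are given as a 3x3 rotation matrix whose columns are the frame's x, y, z axes.
In Python, from station import env, effector, solver, viewer, workorder, search_frame, tip_of gives the robot as it stands. Calls block until the motion is done:
- env.reach(position, orientation): joint-space move of the TCP to a pose.
- env.movel(position, frame=None, rate=0.15): straight line of the TCP; frame=None keeps the orientation; rate is the mean speed in m/s.
- env.goto_joints(angles): joint-space move.
- effector.release() and effector.grasp(squeeze=None): open the fingers fully, or close them until they stop; squeeze is the grip in N (None keeps the last).
- env.pause(seconds).
- solver.inverse_kinematics(position, orientation): joint angles nearest the present ones, or None.
- env.sense(): the state.
- viewer.read_camera(name): name is "scene" or "top" or "wrist"; returns (picture, depth): 400x640x3 uint8, red, green, blue; 400x640 float32, m along the optical axis (not along the pixel's ray), 0 where there is no reading.
- viewer.camera_info(name): a dict with "intrinsics" (3x3 intrinsics, pixels), "eye" and "rotation" of the camera in the world; the wrist camera has in their place "T_tool_cam" (4x4, takes a point from camera to tool coordinates, whose origin is the TCP and whose axes are the flange's). Camera axes: x right, y up, looking along -z (the intrinsics and any distortion apply to the point x, -y, -z); pixel columns grow to the right and rows downward; lengths in m; the calibration is good to about 2 mm. A picture is of the moment at which its call begins: read the wrist's pose just before it. camera_info takes no time and is no camera call.
A pose or a line that the arm cannot do raises env.PlanningError and nothing moves.
- workorder.finish_job(): hands the job in; it is judged then, once.
Trained networks look in the newest picture that a camera, given by its name, has taken for a name from the list of things; names that differ only in an ending like _2 or _b are one class to them, and where a whole thing is asked for, a point or a joint stands for the part that bears it (a point fixed in the world has none). Each returns a list of dicts, best first, with "score" (0 to 1); they miss things now and then, are a little off and sometimes report something else, mostly with a low value. They report only what shows in the picture. A call takes as long as a camera call.
- search_frame(camera, name): "at" ([x, y, z] in m, in world coordinates, good to about 4 mm: the middle of the surface that is visible of it).
- tip_of(camera, name): "at" ([x, y, z] in m, in world coordinates, good to about 4 mm: a listed point, or the origin of a listed thing).
The state is a dict: "t": time; "joint_positions": joint angles; "joint_velocities": joint speeds; "tau": joint torques, N m; "ee_pos": TCP position; "tcp_rot": TCP orientation; "wrist_force": force on the tool from outside, world axes, zero at the start; "moment": the same for the moment, N m; "gripper_width": finger opening in m; "grasp_force": force on a finger pad.
Only numpy, scipy, OpenCV 4.12 (cv2) and the standard library are available. Lean on these libraries where they do the work, as an engineer would, in place of code of your own. Each camera call takes 0.05 s, during which the arm holds its last target. There are 200 camera calls.

### The job

Change gear on the grey bench gearbox: push its lever out of wherever it stands in the unmarked middle lane, across the gate, and fully home into the slot marked with the raised triangle, then leave it there. Only push it, gently: do not grip the lever, do not put it into any other marked slot on the way, and leave the tape, the marker pen and the rosette where they lie.

Things in the scene. Friction and masses are not known exactly. Their poses are not given: they have to be found in the camera images.
- gearbox: Grey cast gearbox bolted to the bench: foot 200 x 235 mm, body 170 x 205 mm, an aluminium gate plate (144 x 184 mm) on top. Origin at the centre of its underside, on the bench; x points away from the robot (to within its yaw), y to the left, z up. A steel shaft stub sticks out low on its right side.
- gate (a point): Centre of the gate, on the plate's top, 130 mm above the gearbox origin. Double H in gearbox axes: three lanes 18 mm wide along x at y = -28, 0, +28 mm, from x = -34 to +34 mm, joined by one crossway 18 mm wide along y at x = 0, the only way from lane to lane. The four ends of the outer lanes are the marked slots; the middle lane is unmarked.
- knob (a point): Centre of the lever's black knob, a cylinder 34 mm across and 40 mm high along the rod, its edges rounded. 220 mm above the bench when upright, 207 mm in an outer slot and there about 49 mm in x, 50 mm in y from the middle. Pushing it takes about 2 N; the lever stays where it is left.
- lever_pivot (a point): The one point, 20 mm above the gearbox origin, about which the straight lever swings both ways; the knob's centre is 200 mm from it. The rod is 12 mm thick, has 3 mm play either side in the gate and stops at the lane ends.
- lever_cross (a joint): Sideways swing of the lever, rad: 0 in the middle lane, about +0.26 in the left (+y) lane, -0.26 in the right lane (play about 0.03). Its axis lies along the gearbox's x; knob y = 0.200 sin(cross) cos(along) in the gearbox frame.
- lever_along (a joint): Fore-and-aft swing of the lever, rad: 0 in the crossway, positive away from the robot; stops at the far and near ends of the lanes at about +0.25 and -0.25 (play in the crossway about 0.03). Knob x = 0.200 sin(along) in the gearbox frame.
- mark_triangle: Equal-sided triangle, corners 20 mm from its centre. Raised flat dark-metal symbol, 3 mm high, fixed on the gate plate 32 mm in x and 65 mm in y (gearbox axes) from the gate's centre, just outboard of the outer slot that it marks; which symbol stands at which of the four outer slots varies. Origin at the centre of its underside.
- mark_disc: Round disc, 30 mm across. Raised flat dark-metal symbol, 3 mm high, fixed on the gate plate 32 mm in x and 65 mm in y (gearbox axes) from the gate's centre, just outboard of the outer slot that it marks; which symbol stands at which of the four outer slots varies. Origin at the centre of its underside.
- mark_square: Square, 27 mm. Raised flat dark-metal symbol, 3 mm high, fixed on the gate plate 32 mm in x and 65 mm in y (gearbox axes) from the gate's centre, just outboard of the outer slot that it marks; which symbol stands at which of the four outer slots varies. Origin at the centre of its underside.
- mark_bar: Narrow bar, 34 x 9 mm. Raised flat dark-metal symbol, 3 mm high, fixed on the gate plate 32 mm in x and 65 mm in y (gearbox axes) from the gate's centre, just outboard of the outer slot that it marks; which symbol stands at which of the four outer slots varies. Origin at the centre of its underside.
- tape: Bystander: roll of masking tape lying flat, 104 mm across, 25 mm high, left of the gearbox; loose. Origin at the centre of its underside.
- pen: Bystander: marker pen lying on the bench, 135 x 17 mm, right of the gearbox; loose. Origin at the centre of its underside.
- rosette: Bystander: white plaster rosette, 73 mm across, 19 mm high, right of the gearbox; loose. Origin at the centre of its underside.

How it is judged:
At the end, for the whole second after the job is handed in: The lever rests in the outer slot beside the triangle, within about 0.04 rad (8 mm at the knob) of the lane's end: lever_along beyond 0.21 rad towards the triangle's end, lever_cross beyond 0.2 rad to the triangle's side. Tape, pen and rosette are within 15 mm of their starts (((x of mark_triangle in the frame of gearbox above 0 m and y of mark_triangle in the frame of gearbox above 0 m and (value of joint lever_cross above 0.2 rad and value of joint lever_along above 0.21 rad)) or (x of mark_triangle in the frame of gearbox above 0 m and y of mark_triangle in the frame of gearbox below 0 m and (value of joint lever_cross below -0.2 rad and value of joint lever_along above 0.21 rad)) or (x of mark_triangle in the frame of gearbox below 0 m and y of mark_triangle in the frame of gearbox above 0 m and (value of joint lever_cross above 0.2 rad and value of joint lever_along below -0.21 rad)) or (x of mark_triangle in the frame of gearbox below 0 m and y of mark_triangle in the frame of gearbox below 0 m and (value of joint lever_cross below -0.2 rad and value of joint lever_along below -0.21 rad))) and velocity of joint lever_cross between -0.05 and 0.05 rad/s and velocity of joint lever_along between -0.05 and 0.05 rad/s and not (distance of tape from where it was at the start of the episode above 0.015 m) and not (distance of pen from where it was at the start of the episode above 0.015 m) and not (distance of rosette from where it was at the start of the episode above 0.015 m)); the robot touches nothing.
It fails at once if the lever is put into a marked slot other than the triangle's (more than about half way in) (((value of joint lever_cross above 0.2 rad and value of joint lever_along above 0.14 rad) and not (x of mark_triangle in the frame of gearbox above 0 m and y of mark_triangle in the frame of gearbox above 0 m)) or ((value of joint lever_cross below -0.2 rad and value of joint lever_along above 0.14 rad) and not (x of mark_triangle in the frame of gearbox above 0 m and y of mark_triangle in the frame of gearbox below 0 m)) or ((value of joint lever_cross above 0.2 rad and value of joint lever_along below -0.14 rad) and not (x of mark_triangle in the frame of gearbox below 0 m and y of mark_triangle in the frame of gearbox above 0 m)) or ((value of joint lever_cross below -0.2 rad and value of joint lever_along below -0.14 rad) and not (x of mark_triangle in the frame of gearbox below 0 m and y of mark_triangle in the frame of gearbox below 0 m))).
It fails at once if the lever is gripped or pushed hard (more than 35 N between the fingers and the gearbox with its lever) (contact force between the fingers and gearbox above 35 N).
It fails at once if the tape is moved by more than 15 mm (distance of tape from where it was at the start of the episode above 0.015 m).
It fails at once if the pen is moved by more than 15 mm (distance of pen from where it was at the start of the episode above 0.015 m).
It fails at once if the rosette is moved by more than 15 mm (distance of rosette from where it was at the start of the episode above 0.015 m).
It also fails if it takes over 48 s, if anything falls off the work surface, if the arm or the gripper's body presses on something with over 40 N, if the wrist force passes 120 N, or if a joint passes its speed limit or range.

## Working session

There is one attempt and no reset: what is moved stays moved. The work goes in short steps, each a Python script; the robot and the scene stay as the last script left them, time stands still between calls to the robot, and variables do not carry over. Pictures are saved under pics/ and viewed, at most 10 in all, crops included, and the job is handed in when it is done.

```bash
mkdir -p pics
python3 - <<'E'
from station import *
import cv2
for c in ("scene","top"):
    p,d=viewer.read_camera(c); cv2.imwrite(f"pics/{c}0.png",p[:,:,::-1])
    for n in ["gearbox","gate","knob","lever_pivot","mark_triangle","mark_disc","mark_square","mark_bar","tape","pen","rosette"]:
        print(c,n,[(r["at"],r["score"]) for r in tip_of(c,n)[:2]])
    i=viewer.camera_info(c);print(i)
print(env.sense())
E
```

```text
scene gearbox [([0.5224, -0.0672, 0.0023], 0.86)]
scene gate [([0.52, -0.0624, 0.1267], 0.61)]
scene knob []
scene lever_pivot []
scene mark_triangle [([0.4972, 0.0044, 0.1285], 0.66)]
scene mark_disc [([0.5503, -0.125, 0.1287], 0.6)]
scene mark_square [([0.5603, -0.0008, 0.1299], 0.49)]
scene mark_bar [([0.4867, -0.1293, 0.1297], 0.46)]
scene tape [([0.5473, 0.1314, 0.0027], 0.47), ([0.4943, 0.004, 0.1265], 0.38)]
scene pen [([0.4343, -0.2735, 0.0015], 0.75)]
scene rosette [([0.601, -0.264, -0.0014], 0.63), ([0.5448, 0.1325, 0.0031], 0.56)]
{'intrinsics': array([[391.46780259,   0.        , 315.75703046],
       [  0.        , 391.46780259, 200.49389441],
       [  0.        ,   0.        ,   1.        ]]), 'eye': array([ 0.25470836, -0.6300834 ,  0.70060091]), 'rotation': array([[ 0.8841734 ,  0.29543908, -0.36187449],
       [-0.4666989 ,  0.5242497 , -0.71228813],
       [-0.02072516,  0.79867265,  0.60140874]])}
top gearbox [([0.5187, -0.0644, -0.0002], 0.93)]
top gate [([0.5232, -0.0667, 0.1311], 0.83)]
top knob [([0.5296, -0.0677, 0.2187], 0.76)]
top lever_pivot []
top mark_tr
[... 872 characters left out ...]
[-4.83881135e-04,  1.55595989e-03,  9.45769067e-05, -6.17422804e-04,
        6.49385520e-06,  7.32312561e-04,  1.08717678e-03]), 'tau': array([-2.32340490e-04, -5.20427656e+01, -1.27126893e-02, -2.44057238e+01,
       -5.67162107e-02,  1.15111374e-02,  1.57239623e-05]), 'ee_pos': array([ 0.20308438, -0.61745275,  0.19007213]), 'tcp_rot': array([[ 9.49944027e-01,  3.12420139e-01, -4.47955650e-05],
       [ 3.12420138e-01, -9.49944028e-01, -2.86933271e-05],
       [-5.15176527e-05,  1.32620181e-05, -9.99999999e-01]]), 'wrist_force': array([-0.36541659,  0.18512697, -0.57382041]), 'moment': array([-0.01187454, -0.01475195, -0.02615388]), 'grasp_force': 0.0, 'gripper_width': 0.09167015452885194}
```

Run:
```python
import cv2,numpy as np
a=cv2.imread("pics/top0.png")[110:330,220:500];b=cv2.imread("pics/scene0.png")[80:330,200:480]
a=cv2.resize(a,(400,314),interpolation=2);b=cv2.resize(b,(400,357),interpolation=2)
c=np.zeros((357,800,3),np.uint8);c[:314,:400]=a;c[:,400:]=b
cv2.imwrite("pics/both.png",c)
```

```text
(no output)
```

View pics/both.png

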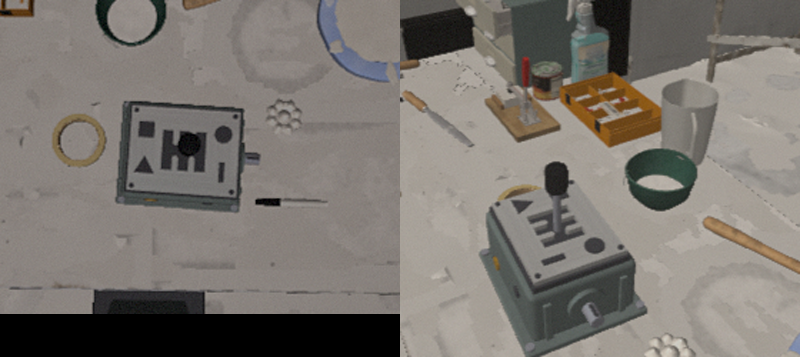

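Near-left (−x, +y) carries the triangle (crop px 144,165); square is far-left, disc far-right, bar near-right. The knob (189,144) stands slightly beyond centre. Next I refine the knob with depth and move up with shut fingers.

```bash
cat > h.py <<'E'
from station import *
import numpy as np, cv2
C=np.array([0.5228,-0.0645]); YAW=-0.084
gx=np.array([np.cos(YAW),np.sin(YAW)]); gy=np.array([-gx[1],gx[0]])
def cloud(c):
    i=viewer.camera_info(c); p,d=viewer.read_camera(c); K=i["intrinsics"]
    v,u=np.mgrid[:400,:640]
    P=np.stack([(u-K[0,2])/K[0,0]*d,-(v-K[1,2])/K[1,1]*d,-d],-1)@i["rotation"].T+i["eye"]
    P[d<=0]=np.nan
    return p,P
def tog(w): w=np.asarray(w)[:2]-C; return np.array([w@gx,w@gy])
def tow(g,z): return np.r_[C+g[0]*gx+g[1]*gy,z]
def R(s=1):
    y=s*np.r_[gx,0]; z=np.array([0,0,-1.]); return np.stack([np.cross(y,z),y,z],1)
def knob(c="top"):
    p,P=cloud(c)
    m=(P[...,2]>0.2)&(P[...,2]<0.26)&(np.hypot(P[...,0]-C[0],P[...,1]-C[1])<0.1)&(p.max(-1)<70)
    q=P[m]; t=q[q[:,2]>np.percentile(q[:,2],90)-0.012]
    lo,hi=t.min(0),t.max(0)
    return p,m.sum(),tog((lo+hi)/2),t[:,2].max(),hi-lo
E
python3 - <<'E'
from h import *
p,n,g,z,s=knob(); print("knob gear frame",g,z,s,n)
p,P=cloud("top")
m=(abs(P[...,2]-0.13)<0.006)&(np.hypot(P[...,0]-C[0],P[...,1]-C[1])<0.15)
r=cv2.minAreaRect(P[m][:,:2].astype(np.float32)*1000); print("plate",r)
for s in (1,-1):
    print(s,solver.inverse_kinematics(tow([0,-.07],.32),R(s)))
effector.grasp(5)
env.movel([0.203,-0.617,0.33])
print(env.sense()["gripper_width"],env.sense()["t"])
E
```

```text
knob gear frame [ 0.00137594 -0.00215829] 0.24317646880306998 [0.03239035 0.03204948 0.01328792] 212
plate ((521.7723388671875, -65.14434814453125), (189.80348205566406, 149.67587280273438), 87.38074493408203)
1 [ 0.6707449   0.21220463 -0.55950035  1.69315881  0.11731874  1.26978537
  0.00246897]
-1 [-0.87981303  0.35692796  1.38053537  1.77620323 -0.36280707  1.31212344
 -2.64053074]
0.00035939652207507886 3.725
```

```bash
sed -i 's/^C=.*/C=np.array([0.5222,-0.0648]); YAW=-0.062/' h.py
cat >> h.py <<'E'
def push(a,b,z,lim,step=0.004,rate=0.04):
    "line from a to b (gear frame) in steps until the reaction against the push exceeds lim"
    a,b=np.array(a),np.array(b); L=np.linalg.norm(b-a); u=(b-a)/L; uw=u[0]*gx+u[1]*gy
    f0=env.sense()["wrist_force"][:2]; log=[]
    for k in range(1,int(np.ceil(L/step))+1):
        env.movel(tow(a+u*min(k*step,L),z),rate=rate)
        s=env.sense(); f=-(s["wrist_force"][:2]-f0)@uw; log.append((round(float(tog(s["ee_pos"])@u),4),round(float(f),1)))
        if f>lim: break
    print(log); return tog(env.sense()["ee_pos"])
E
python3 - <<'E'
from h import *
env.reach(tow([0.001,-.055],.30),R(1))
env.movel(tow([0.001,-.055],.182),rate=0.12)
print(env.sense()["wrist_force"],env.sense()["t"])
g=push([.001,-.055],[.001,.026],.182,9)
print(g,env.sense()["wrist_force"],env.sense()["t"],knob()[1:])
p,_=cloud("scene");cv2.imwrite("pics/s1.png",cv2.resize(p[80:330,200:480,::-1],(784,560)))
for n in ("knob",): print([tog(r["at"]) for r in tip_of("scene",n)[:1]])
E
```

```text
[0.39403351 0.16164661 1.46267761] 6.975
[(-0.0506, -0.3), (-0.0466, -0.2), (-0.0426, 0.9), (-0.0386, 0.1), (-0.0346, 0.6), (-0.0307, 0.3), (-0.0271, 1.0), (-0.0228, 1.6), (-0.0186, 1.8), (-0.0146, 1.2), (-0.0106, 0.5), (-0.0066, 0.7), (-0.0026, 0.6), (0.0013, 1.0), (0.0054, 1.6), (0.0094, 1.1), (0.0134, 0.8), (0.0174, 0.7), (0.0214, 1.2), (0.0251, 1.5), (0.0256, 2.5)]Traceback (most recent call last):
  File "<stdin>", line 6, in <module>
  File "h.py", line 18, in knob
    q=P[m]; t=q[q[:,2]>np.percentile(q[:,2],90)-0.012]
                       ~~~~~~~~~~~~~^^^^^^^^^^^
    return _quantile_unchecked(
        a, q, axis, out, overwrite_input, method, keepdims, weights)
    return _ureduce(a,
                    func=_quantile_ureduce_func,
    ...<5 lines>...
                    overwrite_input=overwrite_input,
                    method=method)
    r = func(a, **kwargs)
    result = _quantile(arr,
                       quantiles=q,
    ...<2 lines>...
                       out=out,
                       weights=wgt)
    slices_having_nans = np.isnan(arr[-1, ...])
                                  ~~~^^^^^^^^^
IndexError: index -1 is out of bounds for axis 0 with size 0
```

Run:
```python
from h import *
env.movel(tow([.001,0.0],.182),rate=0.1)
env.movel(tow([.04,-.06],.30),rate=0.2)
p,P=cloud("scene");cv2.imwrite("pics/s1.png",cv2.resize(p[80:330,200:480,::-1],(784,560),fx=0,fy=0))
print([tog(r["at"]) for r in tip_of("scene","knob")[:1]])
p,P=cloud("top");cv2.imwrite("pics/t1.png",cv2.resize(p[150:270,280:420,::-1],(630,540)))
print([tog(r["at"]) for r in tip_of("top","knob")[:1]],env.sense()["t"])
```

```text
[array([0.00092595, 0.05125585])]
[array([0.00730813, 0.05335533])] 13.725
```

View pics/s1.png

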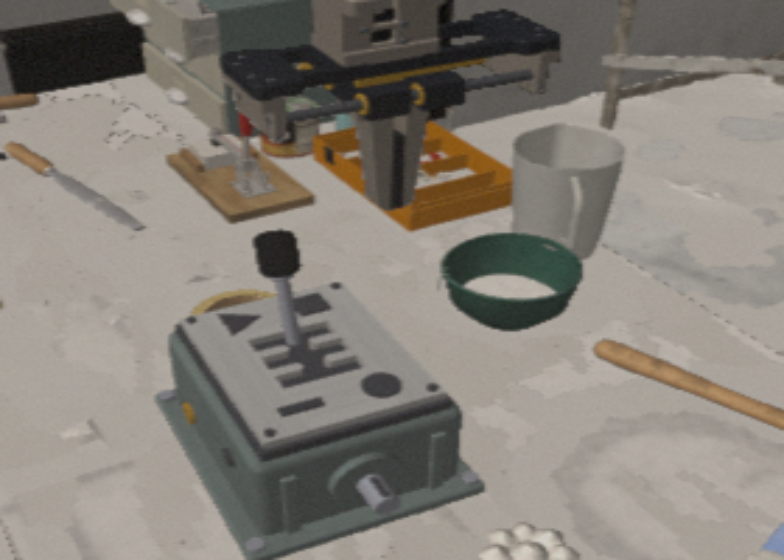

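View pics/t1.png

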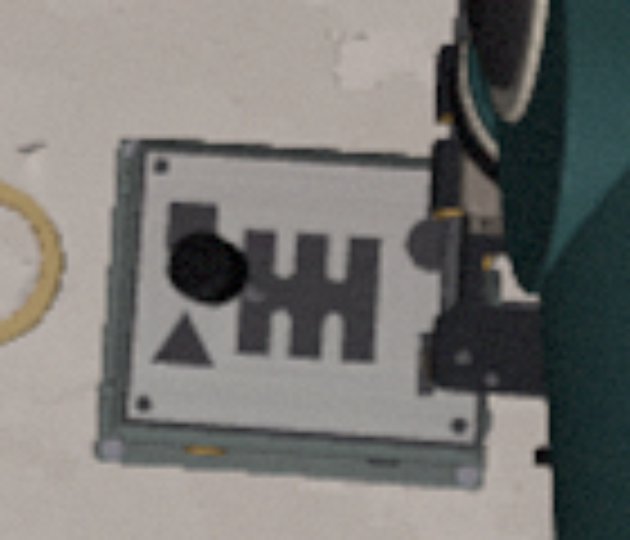

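The knob (top crop 208,268) is in the left lane, still at the crossway, with the triangle at (185,340) nearer the robot. Next I push it −x from the far side.

Run:
```python
from h import *
env.movel(tow([.065,.05],.30),rate=0.25)
env.movel(tow([.065,.05],.175),rate=0.12)
print(env.sense()["wrist_force"],env.sense()["t"])
g=push([.065,.05],[-.016,.05],.175,8,rate=0.05)
print(g,env.sense()["wrist_force"],env.sense()["t"])
env.movel(tow([.03,.05],.175),rate=0.15)
env.movel(tow([.06,-.07],.31),rate=0.25)
p,P=cloud("scene");cv2.imwrite("pics/s2.png",cv2.resize(p[80:330,200:480,::-1],(784,560)))
print([tog(r["at"]) for r in tip_of("scene","knob")[:1]])
p,P=cloud("top");cv2.imwrite("pics/t2.png",cv2.resize(p[150:270,280:420,::-1],(630,540)))
print([tog(r["at"]) for r in tip_of("top","knob")[:1]],env.sense()["t"])
```

```text
[ 1.11789114 -0.5996593  -0.81470603] 15.5167
[(-0.061, -0.9), (-0.0568, -1.2), (-0.0528, -1.2), (-0.0488, -0.5), (-0.0448, -0.7), (-0.0408, -1.3), (-0.0368, -2.0), (-0.0332, -0.2), (-0.0291, 0.2), (-0.0248, 0.1), (-0.0207, -0.8), (-0.0167, -0.2), (-0.0127, -0.2), (-0.0087, -0.4), (-0.0046, -0.3), (-0.0007, 0.0), (0.0033, -0.6), (0.0073, -1.4), (0.0113, -0.9), (0.0153, -0.6), (0.016, -0.1)]
[-0.01596687  0.04999473] [ 1.020361   -0.49778958 -0.95219127] 20.7667
[array([-0.04555906,  0.0495724 ])]
[array([-0.04112212,  0.05395573])] 22.3083
```

View pics/s2.png

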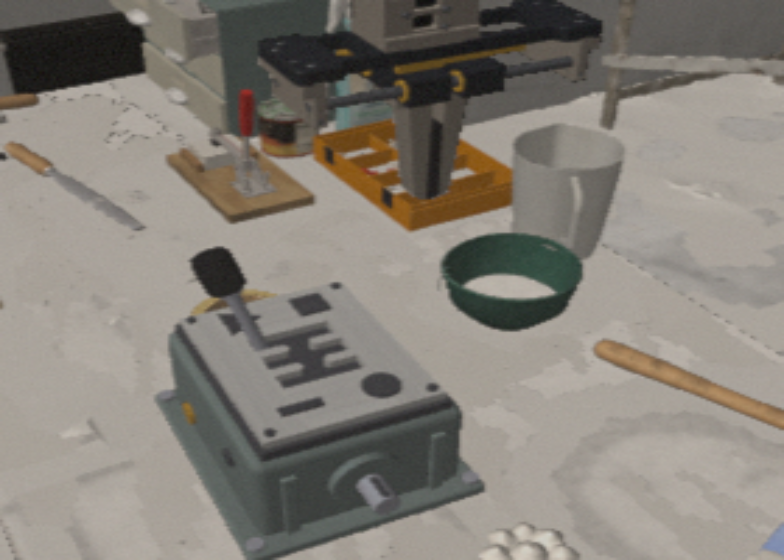

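View pics/t2.png

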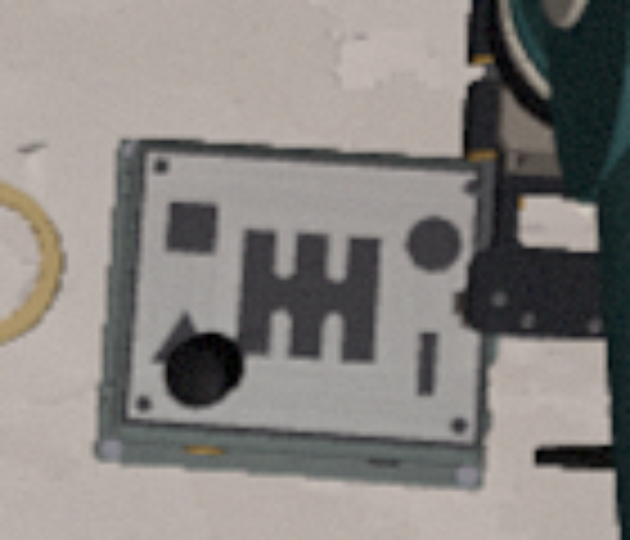

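The knob (top crop 204,370) is in the triangle slot, but no end-stop force was felt. I'll push again, further, until the stop shows.

Run:
```python
from h import *
env.movel(tow([.04,.05],.30),rate=0.25)
env.movel(tow([.04,.05],.175),rate=0.15)
env.movel(tow([-.008,.05],.175),rate=0.08)
g=push([-.008,.05],[-.04,.05],.175,6,step=.002,rate=0.03)
print(g,env.sense()["wrist_force"],env.sense()["t"])
env.movel(tow([.03,.05],.175),rate=0.15)
env.movel(tow([.06,-.07],.31),rate=0.25)
p,P=cloud("scene");cv2.imwrite("pics/s3.png",cv2.resize(p[80:330,200:480,::-1],(784,560)))
print([tog(r["at"]) for r in tip_of("scene","knob")[:1]])
p,P=cloud("top");cv2.imwrite("pics/t3.png",cv2.resize(p[150:270,280:420,::-1],(630,540)))
print([tog(r["at"]) for r in tip_of("top","knob")[:1]],env.sense()["t"])
```

```text
[(0.0099, -1.0), (0.0121, 0.4), (0.0141, 0.0), (0.0158, 0.6), (0.0173, 3.3), (0.018, 7.3)]
[-0.01797734  0.04994561] [ 7.1105146  -0.49780377 -3.22179673] 26.1833
[array([-0.04858913,  0.05319161])]
[array([-0.04450454,  0.05033921])] 27.75
```

View pics/t3.png

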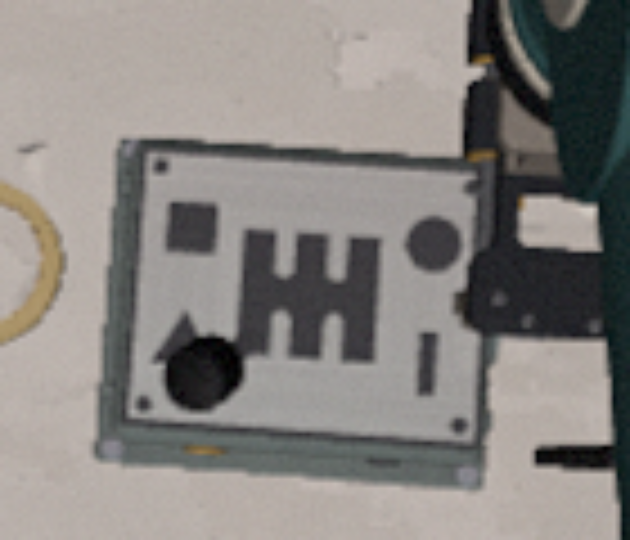

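The knob (204,374) now sits against the end stop: the force rose to 7 N in the last 2 mm, and the knob reads about −0.047, +0.052 in the gearbox frame. The robot is clear, so I'm handing in.

```bash
python3 -c "
from station import *
print(workorder.finish_job())"
```

```text
the job is handed in; nothing more can be done
None
```

The lever was pushed along the crossway into the left lane and back against the end stop of the triangle's slot (near-left); the robot was clear of everything and the job is handed in, with no verdict returned.

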